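Overhang a bag base board for edge varnishing

TASK

Push the dark wooden bag base board across the stone slab until the white line on it lies right above the slab's brass-trimmed edge and runs parallel to it, so that the strip ahead of the line overhangs, ready for varnishing. Only push it with the fingertips: it must stay flat on the slab, never picked up or pinched. Leave the jar, the brass weight and the brush where they are.

Things in the scene. Friction and masses are not known exactly. Their poses are not given: they have to be found in the camera images.
- slab: White stone finishing slab, fixed, 240 (x) by 320 (y) by 30 mm high. Origin: centre of its underside, on the table; its flat top is 30 mm above. Its +x side, the far one from the robot, is the brass-trimmed edge (an 8 mm brass strip, flush with the top and side), 120 mm from the origin, running along the slab's y. Beyond it is nothing but the table 30 mm below. The slab's yaw varies by up to 0.45 rad.
- slab_edge (a point): Middle of the brass-trimmed top edge of the slab, exactly on the corner where the top ends; axes as the slab's (x points out over the edge, y along the edge, z up).
- board: Loose rigid dark-wood bag base board lying on the slab, 120 (x) by 100 (y) by 6 mm thick, 60 to 130 g, with four flat brass rivet heads. Origin: centre of its underside. Its +x end is the front, toward the brass edge; its back end is 60 mm behind the origin, on the robot's side. It starts turned up to 0.3 rad from the slab, its line some 60 to 112 mm short of the edge. It slides freely with friction about 0.8 to 1.2 times an ordinary dry one and stops where the push stops.
- board_line (a point): Middle of the white line, 3 mm wide, running across the top of the board along its y, 25 mm ahead of the board's centre and 35 mm behind its front end.
- jar: Small amber glass jar with black cap, 36 mm diameter, 60 mm high, standing on the slab to one side of the board. Origin: centre of its underside. Not to be disturbed.
- weight: Brass weight with a knob, 36 mm diameter, 48 mm high, standing on the slab to the other side of the board (jar and weight may change places). Origin: centre of its underside. Not to be disturbed.
- brush: Hand brush with dark bristles down and pale wooden back, 150 by 58 by 38 mm high, lying on the mat to the right of the slab (-y). Origin: centre of its underside. Not to be disturbed.
Mind the look-alikes: they are no part of the job. Several things have the shape of the board; the one meant has the colours described above.

How it is judged:
At the end, for the whole second after the job is handed in: The board lies flat and still on the slab with the middle of its white line within 5 mm of the vertical above the brass-trimmed edge, parallel to that edge within 0.06 rad, its centre within 90 mm of the middle of the slab's width; jar, weight and brush are within 10 mm of where they started (x of board_line in the frame of slab_edge between -0.005 and 0.005 m and y of board in the frame of slab between -0.09 and 0.09 m and angle between the x axis of board and the x axis of slab, either way round below 0.06 rad and z of board in the frame of slab between 0.027 and 0.033 m and angle between board's own z axis and vertical below 0.03 rad and linear speed of board below 0.01 m/s and distance of each of jar, weight, brush from where it was at the start of the episode below 0.01 m); the robot touches nothing.
It fails at once if the board is lifted more than 8 mm off the slab or tipped by more than 0.12 rad (z of board in the frame of slab above 0.038 m or angle between board's own z axis and vertical above 0.12 rad).
It fails at once if the jar is moved more than 10 mm or tipped (distance of jar from where it was at the start of the episode above 0.01 m or angle between jar's own z axis and vertical above 0.2 rad).
It fails at once if the brass weight is moved more than 10 mm or tipped (distance of weight from where it was at the start of the episode above 0.01 m or angle between weight's own z axis and vertical above 0.2 rad).
It fails at once if the brush is moved more than 10 mm or tipped (distance of brush from where it was at the start of the episode above 0.01 m or angle between brush's own z axis and vertical above 0.2 rad).
It also fails if it takes over 38 s, if anything falls off the work surface, if the arm or the gripper's body presses on something with over 40 N, if the wrist force passes 120 N, or if a joint passes its speed limit or range.

ROBOT

A 7-joint arm with a two-finger parallel gripper is mounted at the origin on the work surface. World frame = base frame: x ahead of the robot, y to its left, z up, the work surface at z = 0. Lengths are in m, angles in rad, forces in N, time in s.
With the tool pointing down it reaches from about 0.4 to 0.85 m from the base axis. Payload 10.4 kg.
Tool frame: the origin (TCP) lies between the finger pads; the fingertips stand 14 mm ahead of it and the grasp point (between the pads) lies 5 mm behind it; z points along the fingers, y is the line along which they close (so a half turn about z gives the same grasp; the last joint's range is limited). The gripper opens to 87 mm and grips with 3 to 60 N. Pads are 19 mm wide; open, the fingers measure 117 mm over their backs; the gripper's body (75 mm by 190 mm) begins 51 mm behind the grasp point.
Start: joints at [-0.023, 0.332, -0.065, 1.46, 0.022, 1.35, -0.088], TCP at [0.625, 0, 0.237] pointing down, gripper open.
Joint ranges: [-2.6, 2.6], [-0.5, 2.12], [-1.47, 1.34], [0.16, 2.42], [-1.27, 4.41], [0.06, 2.06], [-2.6, 2.6]. Speed limits (rad/s): [2.22, 2.22, 2.79, 2.79, 3.14, 3.14, 3.14].

INTERFACE

Orientations are given as a unit quaternion [x, y, z, w].
In Python, from bench import * gives the robot as it stands.
- The arm moves only by the tool drive_tool, never from a script. Its argument "deltas" is a list of rows, each a list of 7 numbers: the turn, a rotation vector about the tool's x, y, z in degrees, then the shift along the tool's x, y, z in m, then the closure, from -1 (fully open) to 1 (shut). A call has 1 to 12 rows; each row is the pose to reach, as a shift and turn from the pose commanded when the call began, along the tool's axes at that moment; what a row does not reach only later rows make up. A row lasts 1/10 s, in which the tool goes at most 50 mm and 8.59 degrees, less where a joint would pass 70% of its speed; a pose out of reach is approached as far as the arm can. A call with a gripper value outside its range is refused whole. The fingers move at their own pace and stop on an object; "squeeze" is the grip in N (left out, the last holds). Time passes only in rows, so rows that repeat a pose let the fingers close. It gives the time, the measured TCP pose, the force and the opening at its end, in the units of the state.
- read_state(): the state, without advancing time (a new reading comes with each control period).
- camera(name): name is "scene" or "side" or "wrist"; returns (picture, depth): 420x560x3 uint8, red, green, blue; 420x560 float32, m along the optical axis (not along the pixel's ray), 0 where there is no reading.
- camera_params(name): a dict with "K" (3x3 intrinsics, pixels), "R" (3x3) and "t" (3): a world point X has camera coordinates R X + t; the wrist camera has in their place "mount" (4x4, takes a point from camera to tool coordinates, whose origin is the TCP and whose axes are the flange's). Camera axes: x right, y down, z forward; pixel columns grow to the right and rows downward; lengths in m; the calibration is good to about 2 mm. The wrist camera is an equidistant fisheye: a pixel r from the principal point sees the ray r / f radians off the axis. A picture is of the moment at which its call begins: read the wrist's pose just before it. camera_params takes no time and is no camera call.
- close_job(): hands the job in, once; it reports no verdict.
Trained networks look in the newest picture that a camera, given by its name, has taken for a name from the list of things; names that differ only in an ending like _2 or _b are one class to them, and where a whole thing is asked for, a point or a joint stands for the part that bears it (a point fixed in the world has none). Each returns a list of dicts, best first, with "score" (0 to 1); they miss things now and then, are a little off and sometimes report something else, mostly with a low value. They report only what shows in the picture. A call takes as long as a camera call. They do not tell look-alikes from the thing itself.
- outline_of(label, camera): "pixels" (420x560 bool, what is visible of it) and "location" ([column, row] as shares, 0 to 1, of the picture: columns of its width, rows of its height, amid what is visible of it).
- tip_of(label, camera): "location" ([column, row] as shares, 0 to 1, of the picture: columns of its width, rows of its height: a listed point, or the origin of a listed thing).
The state is a dict: "time": time; "joint_positions": joint angles; "joint_vel": joint speeds; "joint_torque": joint torques, N m; "ee_pos": TCP position; "eef_rot": TCP orientation; "ft_force": force on the tool from outside, world axes, zero at the start; "torque": the same for the moment, N m; "width": finger opening in m.
Only numpy, scipy, OpenCV 4.12 (cv2) and the standard library are available. Lean on these libraries where they do the work, as an engineer would, in place of code of your own. Each camera call takes 0.05 s, during which the arm holds its last target. There are 200 camera calls.

## Working session

There is one attempt and no reset: what is moved stays moved. The work goes in short steps, Python scripts to look and compute and a tool call to move; the robot and the scene stay as the last step left them, time stands still between calls to the robot, and variables do not carry over. Pictures are saved under pics/ and viewed, on a budget of 10 in all, crops included, one or two more only if the job needs it, and the job is handed in when it is done.

Besides the shell and the picture viewer there is one more tool, called after "Call:" by a JSON object that holds its "fn" and its "kwargs". drive_tool: Moves the arm, as the interface text tells. Its arguments: {"type":"object","properties":{"deltas":{"type":"array"},"squeeze":{"type":"number"}},"required":["deltas"]}

```bash
mkdir -p pics
cat > h.py <<'E'
from bench import *
import numpy as np, cv2
from scipy.spatial.transform import Rotation as Ro
def cloud(name):
    im,d=camera(name); p=camera_params(name); K=p["K"];R=np.array(p["R"]);t=np.array(p["t"])
    v,u=np.mgrid[0:420,0:560]
    c=np.stack([(u-K[0][2])/K[0][0]*d,(v-K[1][2])/K[1][1]*d,d],-1)
    return im,d,(c-t)@R   # R^T(c-t)
E
python3 - <<'E'
from h import *
s=read_state(); print(s["time"],s["ee_pos"],s["eef_rot"],s["width"])
ims=[]
for n in ("scene","side"):
    im,d,W=cloud(n); ims.append(im)
    for l in ("board","jar","weight","brush","slab"):
        for o in outline_of(l,n)[:3]:
            m=o["pixels"]&(d>0); P=W[m]
            print(n,l,round(o["score"],2),np.round(np.array(o["location"])*[560,420]),np.round(np.median(P,0),3),np.round(np.percentile(P,2,0),3),np.round(np.percentile(P,98,0),3))
    p=camera_params(n); print(np.round(-np.array(p["R"]).T@p["t"],3))
    cv2.imwrite(f"pics/{n}0.png",im[...,::-1]); np.savez(f"{n}0.npz",im=im,d=d,W=W)
E
```

```text
0.0 [6.24619668e-01 4.53782308e-06 2.35745555e-01] [ 7.07101130e-01  7.07112066e-01 -5.28887842e-04 -4.88848605e-04] 0.08744922432838452
scene board 0.82 [383. 182.] [0.387 0.214 0.006] [0.332 0.155 0.002] [0.434 0.273 0.008]
scene board 0.62 [249. 243.] [ 0.586 -0.065  0.036] [ 0.519 -0.118  0.032] [ 0.644 -0.011  0.038]
scene board 0.58 [426. 249.] [0.579 0.245 0.006] [0.515 0.183 0.001] [0.64  0.312 0.008]
scene jar 0.87 [334. 249.] [0.641 0.072 0.069] [0.618 0.057 0.033] [0.648 0.089 0.091]
scene jar 0.28 [248. 272.] [ 0.591 -0.074  0.03 ] [ 0.443 -0.221  0.004] [0.687 0.087 0.032]
scene weight 0.91 [169. 266.] [ 0.644 -0.187  0.057] [ 0.596 -0.205  0.03 ] [ 0.653 -0.172  0.078]
scene brush 0.76 [ 97. 248.] [ 0.576 -0.32   0.036] [ 0.489 -0.354  0.005] [ 0.627 -0.298  0.039]
scene brush 0.72 [248. 246.] [ 0.586 -0.065  0.036] [ 0.519 -0.12   0.03 ] [ 0.643 -0.01   0.038]
scene slab 0.64 [246. 274.] [ 0.592 -0.075  0.03 ] [ 0.444 -0.221  0.004] [0.687 0.087 0.032]
[ 1.17  -0.037  0.624]
side board 0.9 [227. 355.] [0.573 0.254 0.006] [0.513 0.188 0.004] [0.634 0.313 0.008]
side board 0.84 [263. 213.] [ 0.577 -0.059  0.036] [ 0.516 -0.118  0.03 ] [ 0.639 -0.007  0.038]
side board 0.63 [361. 349.] [0.381 0.223 0.006] [0.334 0.158 0.004] [0.431 0.275 0.008]
side jar 0.82 [221. 241.] [0.626 0.087 0.069] [0.612 0.063 0.034] [0.644 0.093 0.091]
side jar 0.56 [261. 211.] [ 0.577 -0.059  0.036] [ 0.515 -0.117  0.031] [ 0.636 -0.007  0.038]
side weight 0.71 [245. 168.] [ 0.632 -0.179  0.054] [ 0.617 -0.2    0.03 ] [ 0.649 -0.171  0.077]
side brush 0.62 [290. 157.] [ 0.548 -0.307  0.027] [ 0.481 -0.345  0.002] [ 0.62  -0.296  0.039]
side slab 0.86 [282. 234.] [0.532 0.005 0.029] [ 0.437 -0.216  0.006] [0.673 0.099 0.031]
[0.452 0.571 0.543]
```

View pics/scene0.png

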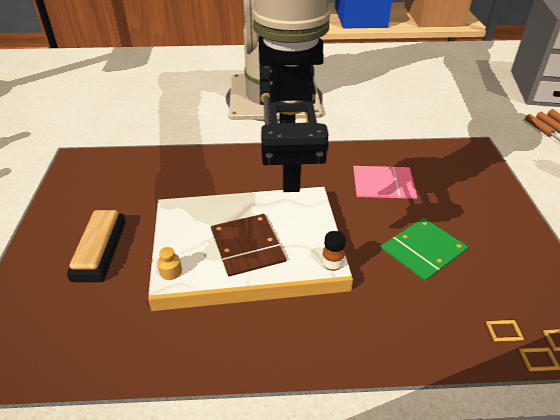

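View pics/side0.png

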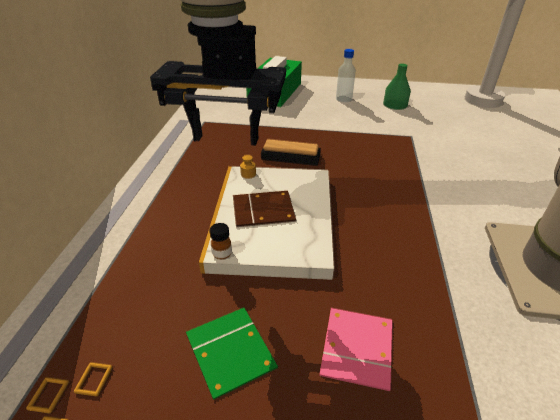

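The dark board lies on the slab at scene (249,243), with its line toward the brass edge (y≈285). The weight is at (169,266), the jar at (334,250), and the pink and green boards are look-alikes. Next I fit the slab and board poses.

```bash
cat >> h.py <<'E'
def rect(P):
    (c,wh,a)=cv2.minAreaRect((P[:,:2]*1000).astype(np.float32)); a=np.radians(a)
    a=(a+np.pi/4)%(np.pi/2)-np.pi/4
    r=Ro.from_euler('z',-a).as_matrix()[:2,:2]; q=P[:,:2]@r.T
    lo,hi=np.percentile(q,.3,0),np.percentile(q,99.7,0)
    return r.T@((lo+hi)/2),a,hi-lo
def analyse(n,im,d,W,b=None):
    z=W[...,2]; reg=(d>0)&(W[...,0]>.4)&(W[...,0]<.75)&(abs(W[...,1]+.067)<.2)
    s=rect(W[reg&(z>.024)&(z<.0325)])
    m=(reg&(z>.033)&(z<.040)).astype(np.uint8)
    m=cv2.morphologyEx(m,cv2.MORPH_OPEN,np.ones((3,3)))
    k,lab,st,ce=cv2.connectedComponentsWithStats(m); i=1+np.argmax(st[1:,4]); m=lab==i
    b=rect(W[m]); print(n,"slab",np.round(s[0],4),round(s[1],4),np.round(s[2],4),"board",np.round(b[0],4),round(b[1],4),np.round(b[2],4),"z",np.median(z[m]).round(4))
    g=im.min(-1); mi=cv2.erode(m.astype(np.uint8),np.ones((3,3)))>0
    rb=Ro.from_euler('z',b[1]).as_matrix()[:2,:2]; q=(W[...,:2]-b[0])@rb
    w=mi&(g>110)&(abs(q[...,0]-.025)<.012)&(abs(q[...,1])<.05)
    if w.sum()>10:
        L=W[w][:,:2]; f=cv2.fitLine((L*1000).astype(np.float32),cv2.DIST_HUBER,0,.01,.01).ravel()
        rs=Ro.from_euler('z',s[1]).as_matrix()[:2,:2]
        pm=L.mean(0); al=np.arctan2(-f[0]*np.sign(f[1]),abs(f[1]))
        print("  line n",w.sum(),"mid",np.round(pm,4),"yaw",al.round(4),"in board",np.round((pm-b[0])@rb,4),"in slab",np.round((pm-s[0])@rs-[.12,0],4),"board in slab",np.round((b[0]-s[0])@rs,4),"dyaw",round(b[1]-s[1],4))
E
python3 - <<'E'
from h import *
for n in("scene","side"):
    z=np.load(n+"0.npz"); analyse(n,z["im"],z["d"],z["W"])
    print(tip_of("board_line",n)[:2] if 0 else "")
p=camera_params("wrist"); print(p["K"],np.round(p["mount"],3))
im,_=camera("wrist"); cv2.imwrite("pics/w0.png",im[...,::-1])
E
```

```text
scene slab [ 0.5586 -0.0668] 0.078 [0.2407 0.3183] board [ 0.5787 -0.0658] 0.2975 [0.121  0.0997] z 0.0359
  line n 77 mid [ 0.6012 -0.0573] yaw 0.2947 in board [0.024  0.0016] in slab [-0.0768  0.0062] board in slab [ 0.0201 -0.0006] dyaw 0.2195

side slab [ 0.5577 -0.0653] 0.0787 [0.2389 0.3195] board [ 0.5777 -0.0649] 0.2875 [0.1192 0.1012] z 0.0356
  line n 31 mid [ 0.6    -0.0525] yaw 0.2947 in board [0.0249 0.0056] in slab [-0.0768  0.0095] board in slab [ 0.0199 -0.0012] dyaw 0.2088

[[325.1922621    0.         286.04099709]
 [  0.         325.1922621  209.1648913 ]
 [  0.           0.           1.        ]] [[ 0.001 -0.953 -0.304  0.083]
 [ 1.     0.001 -0.     0.001]
 [ 0.    -0.304  0.953 -0.149]
 [ 0.     0.     0.     1.   ]]
```

Fits agree with the given sizes: slab centre (0.558, −0.066) with yaw 0.078, board turned +0.215 from the slab, and the line 77 mm short of the edge. I'll turn the tool so the fingers lie along the slab's y, half close them and go behind the board.

Call:
{"fn": "drive_tool", "kwargs": {"deltas": [[0, 0, 8.5, -0.03, -0.05, 0.02, -0.15], [0, 0, 17, -0.06, -0.1, 0.03, -0.15], [0, 0, 25.5, -0.087, -0.15, 0.03, -0.15], [0, 0, 34, -0.087, -0.15, 0.03, -0.15], [0, 0, 42.5, -0.087, -0.15, 0.03, -0.15], [0, 0, 51, -0.087, -0.15, 0.03, -0.15], [0, 0, 59.5, -0.087, -0.15, 0.04, -0.15], [0, 0, 68, -0.087, -0.15, 0.06, -0.15], [0, 0, 76.5, -0.087, -0.15, 0.09, -0.15], [0, 0, 85.5, -0.087, -0.15, 0.12, -0.15], [0, 0, 85.5, -0.087, -0.15, 0.137, -0.15], [0, 0, 85.5, -0.087, -0.15, 0.137, -0.15]]}}

```text
time: 1.85
ee_pos: [0.4735, -0.0868, 0.0975]
eef_rot: [0.999, 0.039, -0.002, -0.0]
ft_force: [0.9, -0.1, -0.3]
width: 0.0502
```

Call:
{"fn": "drive_tool", "kwargs": {"deltas": [[0, 0, 0, 0, 0, 0.03, -0.15], [0, 0, 0, 0, 0, 0.045, -0.15], [0, 0, 0, 0, 0, 0.049, -0.15], [0, 0, 0, 0, 0, 0.049, -0.15], [0, 0, 0, 0, 0, 0.049, -0.15]]}}

```text
time: 2.35
ee_pos: [0.476, -0.0871, 0.0519]
eef_rot: [0.999, 0.039, 0.001, 0.0]
ft_force: [0.8, 0.2, 0.1]
width: 0.0498
```

Run:
```python
from h import *
s=read_state(); print(s["time"],s["ee_pos"],s["eef_rot"],s["ft_force"],s["width"])
im,_=camera("wrist"); cv2.imwrite("pics/w1.png",im[...,::-1])
im,d,W=cloud("side"); analyse("side",im,d,W)
```

```text
2.35 [ 0.47598133 -0.08709526  0.05192602] [9.99223711e-01 3.93818159e-02 1.01665683e-03 1.16818418e-04] [0.82141147 0.18467039 0.1266061 ] 0.04978879564850243
side slab [ 0.5577 -0.0648] 0.0775 [0.2389 0.3186] board [ 0.5779 -0.0651] 0.2928 [0.1193 0.101 ] z 0.0356
  line n 35 mid [ 0.6008 -0.0551] yaw 0.2954 in board [0.0248 0.003 ] in slab [-0.0763  0.0063] board in slab [ 0.0201 -0.0019] dyaw 0.2153
```

View pics/w1.png

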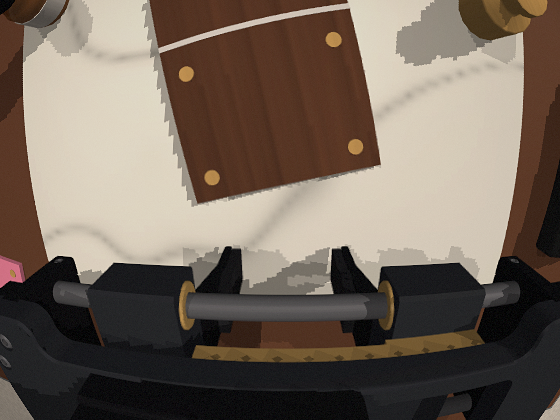

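The wrist view shows both fingertips (232,260 and 343,260) behind the board's rear edge (197,204 to 380,163). Fingertips are at about z 0.038, so I go down 5 mm more.

Call:
{"fn": "drive_tool", "kwargs": {"deltas": [[0, 0, 0, 0, 0, 0.004, -0.15], [0, 0, 0, 0, 0, 0.004, -0.15], [0, 0, 0, 0, 0, 0.004, -0.15]]}}

```text
time: 2.75
ee_pos: [0.475, -0.087, 0.0465]
eef_rot: [0.999, 0.039, -0.0, -0.0]
ft_force: [0.5, 0.3, 0.0]
width: 0.0497
```

Call:
{"fn": "drive_tool", "kwargs": {"deltas": [[0, 0, 0, 0.01, 0, 0, -0.15], [0, 0, 0, 0.02, 0, 0, -0.15], [0, 0, 0, 0.026, 0, 0, -0.15], [0, 0, 0, 0.032, 0, 0, -0.15], [0, 0, 0, 0.038, 0, 0, -0.15], [0, 0, 0, 0.044, 0, 0, -0.15], [0, 0, 0, 0.05, 0, 0, -0.15], [0, 0, 0, 0.056, 0, 0, -0.15], [0, 0, 0, 0.06, 0, 0, -0.15], [0, 0, 0, 0.062, 0, 0, -0.15], [0, 0, 0, 0.062, 0, 0, -0.15]]}}

```text
time: 3.85
ee_pos: [0.5371, -0.0821, 0.0466]
eef_rot: [0.999, 0.039, 0.0, 0.0]
ft_force: [0.4, 0.1, -1.0]
width: 0.0497
```

Run:
```python
from h import *
s=read_state(); print(s["time"],s["ee_pos"],s["ft_force"])
im,_=camera("wrist"); cv2.imwrite("pics/w2.png",im[...,::-1])
for n in ("side","scene"):
    im,d,W=cloud(n); analyse(n,im,d,W)
```

```text
3.85 [ 0.53707226 -0.08211011  0.04655832] [ 0.42643551  0.14170967 -0.96547601]
side slab [ 0.5576 -0.0648] 0.0771 [0.2391 0.3188] board [ 0.6095 -0.0709] 0.1623 [0.1195 0.1008] z 0.0356
  line n 36 mid [ 0.634  -0.0655] yaw 0.1681 in board [0.025  0.0013] in slab [-0.0439 -0.0066] board in slab [ 0.0512 -0.01  ] dyaw 0.0852
scene slab [ 0.5589 -0.0667] 0.0752 [0.2403 0.3185] board [ 0.6099 -0.0715] 0.1718 [0.121  0.0992] z 0.0359
  line n 104 mid [ 0.6344 -0.0677] yaw 0.1674 in board [ 0.0248 -0.0004] in slab [-0.0449 -0.0066] board in slab [ 0.0504 -0.0086] dyaw 0.0966
```

View pics/w2.png

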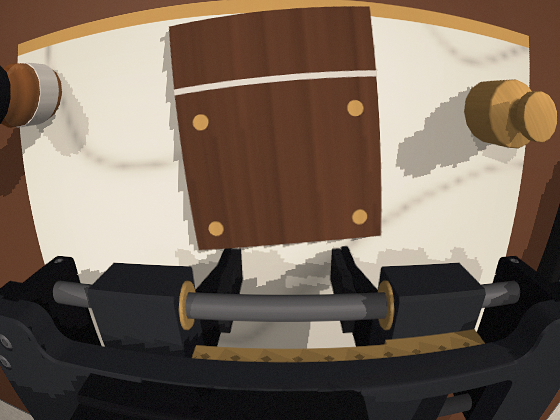

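The board is squaring up (0.09 rad left), the line is 44 mm short, and jar and weight are well clear. I continue to just short of the goal.

Call:
{"fn": "drive_tool", "kwargs": {"deltas": [[0, 0, 0, 0.005, 0, 0, -0.15], [0, 0, 0, 0.01, 0, 0, -0.15], [0, 0, 0, 0.015, 0, 0, -0.15], [0, 0, 0, 0.02, 0, 0, -0.15], [0, 0, 0, 0.025, 0, 0, -0.15], [0, 0, 0, 0.03, 0, 0, -0.15], [0, 0, 0, 0.034, 0, 0, -0.15], [0, 0, 0, 0.036, 0, 0, -0.15], [0, 0, 0, 0.036, 0, 0, -0.15], [0, 0, 0, 0.036, 0, 0, -0.15]]}}

```text
time: 5.0
ee_pos: [0.5727, -0.0793, 0.0465]
eef_rot: [0.999, 0.039, 0.0, -0.0]
ft_force: [0.3, 0.4, 0.5]
width: 0.0502
```

Run:
```python
from h import *
s=read_state(); print(s["time"],s["ee_pos"],s["ft_force"])
im,_=camera("wrist"); cv2.imwrite("pics/w3.png",im[...,::-1])
for n in ("side","scene"):
    im,d,W=cloud(n); analyse(n,im,d,W)
```

```text
5.0 [ 0.57273813 -0.07927657  0.04654349] [0.30120512 0.37240858 0.50296604]
side slab [ 0.5577 -0.0651] 0.0779 [0.2392 0.3188] board [ 0.6441 -0.0738] 0.102 [0.1184 0.1028] z 0.0356
  line n 37 mid [ 0.6679 -0.0684] yaw 0.0792 in board [0.0242 0.0029] in slab [-0.0105 -0.0119] board in slab [ 0.0854 -0.0154] dyaw 0.0241
scene slab [ 0.571  -0.0658] 0.0778 [0.2618 0.3186] board [ 0.6429 -0.074 ] 0.0648 [0.1229 0.0993] z 0.0358
  line n 92 mid [ 0.6681 -0.0714] yaw 0.0735 in board [0.0253 0.0009] in slab [-0.0236 -0.0132] board in slab [ 0.0711 -0.0137] dyaw -0.0131
```

View pics/w3.png

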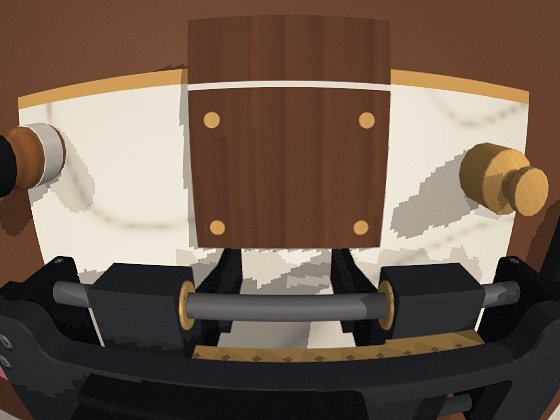

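Square now: line yaw is 0.076 ± 0.003 against the slab's 0.078. It is 10.5 to 11.2 mm short by both cameras. (The scene slab fit is spoiled by the overhanging board, so I use the earlier one.) I push 11 mm.

Call:
{"fn": "drive_tool", "kwargs": {"deltas": [[0, 0, 0, 0.003, 0, 0, -0.15], [0, 0, 0, 0.006, 0, 0, -0.15], [0, 0, 0, 0.009, 0, 0, -0.15], [0, 0, 0, 0.011, 0, 0, -0.15], [0, 0, 0, 0.011, 0, 0, -0.15], [0, 0, 0, 0.011, 0, 0, -0.15], [0, 0, 0, 0.011, 0, 0, -0.15]]}}

```text
time: 5.85
ee_pos: [0.5837, -0.0784, 0.0466]
eef_rot: [0.999, 0.039, 0.0, -0.0]
ft_force: [-0.6, 0.2, -0.5]
width: 0.05
```

```bash
cat > chk.py <<'E'
from h import *
import sys
s=read_state(); print(s["time"],s["ee_pos"],s["eef_rot"],s["ft_force"])
im,_=camera("wrist"); cv2.imwrite(f"pics/{sys.argv[1]}.png",im[...,::-1])
for n,c,a in (("side",(.5577,-.065),.078),("scene",(.5586,-.0668),.078)):
    im,d,W=cloud(n); analyse(n,im,d,W)
    # line relative to fixed slab fit of same camera
    z=W[...,2]; r=Ro.from_euler('z',a).as_matrix()[:2,:2]; q=(W[...,:2]-c)@r-[.12,0]
    m=(z>.033)&(z<.04)&(d>0)&(abs(q[...,0])<.012)&(im.min(-1)>110)&(abs(q[...,1]+.012)<.042)
    f=np.polyfit(q[m][:,1],q[m][:,0],1); print("  fixed-slab line x",np.round(np.polyval(f,-.012),4),"slope",f[0].round(4),m.sum())
    if n=="side": cv2.imwrite(f"pics/{sys.argv[1]}s.png",cv2.resize(im[120:300,150:390],None,fx=3,fy=3,interpolation=cv2.INTER_CUBIC)[...,::-1])
    for l in("jar","weight","brush"):
        o=outline_of(l,n)
        if o: print("  ",l,np.round(np.median(W[o[0]["pixels"]&(d>0)],0),3))
E
python3 chk.py w4
```

```text
5.85 [ 0.58372469 -0.07844117  0.04660342] [ 9.99229087e-01  3.92583585e-02  1.17172068e-04 -1.19334068e-06] [-0.60615612  0.16054085 -0.50764467]
side slab [ 0.5578 -0.065 ] 0.0787 [0.2393 0.319 ] board [ 0.654  -0.0722] 0.073 [0.1191 0.1018] z 0.0357
  line n 34 mid [ 0.6783 -0.061 ] yaw 0.0895 in board [0.025  0.0094] in slab [ 0.0004 -0.0055] board in slab [ 0.0953 -0.0148] dyaw -0.0057
  fixed-slab line x 0.0005 slope 0.0062 33
   jar [0.625 0.086 0.069]
   weight [ 0.646 -0.18   0.056]
   brush [ 0.524 -0.306  0.027]
scene slab [ 0.5762 -0.0654] 0.0759 [0.2734 0.3187] board [ 0.6543 -0.0731] 0.078 [0.1211 0.0992] z 0.0359
  line n 120 mid [ 0.6789 -0.0706] yaw 0.0828 in board [0.0248 0.0005] in slab [-0.018 -0.013] board in slab [ 0.0772 -0.0136] dyaw 0.0021
  fixed-slab line x -0.0004 slope 0.0003 105
   jar [0.641 0.072 0.069]
   weight [ 0.644 -0.187  0.057]
   brush [ 0.576 -0.32   0.035]
```

View pics/w4.png

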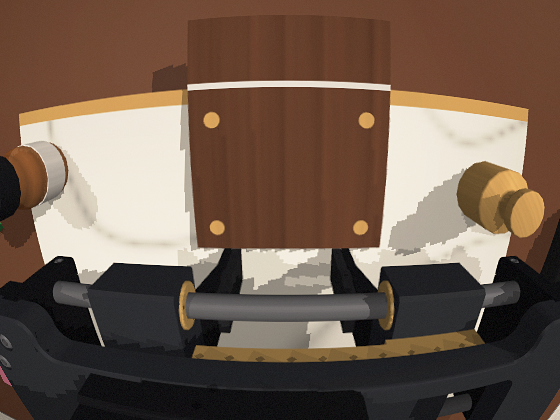

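Both cameras put the line within 0.5 mm of the edge and parallel to it. The wrist view agrees: the line at row 85 to 88 is in line with the outer brass edge at row 90. I back off straight, then rise.

Call:
{"fn": "drive_tool", "kwargs": {"deltas": [[0, 0, 0, -0.01, 0, 0, -0.15], [0, 0, 0, -0.03, 0, 0, -0.15], [0, 0, 0, -0.04, 0, -0.01, -0.15], [0, 0, 0, -0.04, 0, -0.05, -0.15], [0, 0, 0, -0.04, 0, -0.09, -0.15], [0, 0, 0, -0.04, 0, -0.1, -0.15], [0, 0, 0, -0.04, 0, -0.1, -0.15]]}}

```text
time: 7.0
ee_pos: [0.5444, -0.0817, 0.1483]
eef_rot: [0.999, 0.039, 0.002, 0.0]
ft_force: [0.5, -0.3, -1.2]
width: 0.0499
```

```bash
python3 chk.py w5
```

```text
7.0 [ 0.54438698 -0.08172807  0.1482973 ] [9.99229916e-01 3.91980523e-02 1.75222801e-03 1.35192482e-04] [ 0.53457229 -0.33601867 -1.22728002]
side slab [ 0.5578 -0.0651] 0.0767 [0.2393 0.3191] board [ 0.654  -0.0724] 0.0828 [0.1197 0.101 ] z 0.0356
  line n 38 mid [ 0.6787 -0.0673] yaw 0.0877 in board [0.025 0.003] in slab [ 0.0004 -0.0114] board in slab [ 0.0954 -0.0146] dyaw 0.0061
  fixed-slab line x 0.0005 slope 0.0026 33
   jar [0.625 0.086 0.068]
   weight [ 0.633 -0.18   0.054]
   brush [ 0.509 -0.303  0.02 ]
scene slab [ 0.5755 -0.0655] 0.0761 [0.2745 0.3183] board [ 0.6543 -0.0731] 0.0803 [0.1208 0.0991] z 0.0358
  line n 118 mid [ 0.6789 -0.0709] yaw 0.0746 in board [0.0247 0.0002] in slab [-0.0173 -0.0132] board in slab [ 0.078  -0.0135] dyaw 0.0041
  fixed-slab line x -0.0004 slope 0.0035 103
   jar [0.641 0.072 0.068]
   weight [ 0.644 -0.187  0.057]
   brush [ 0.576 -0.32   0.035]
```

View pics/w5s.png

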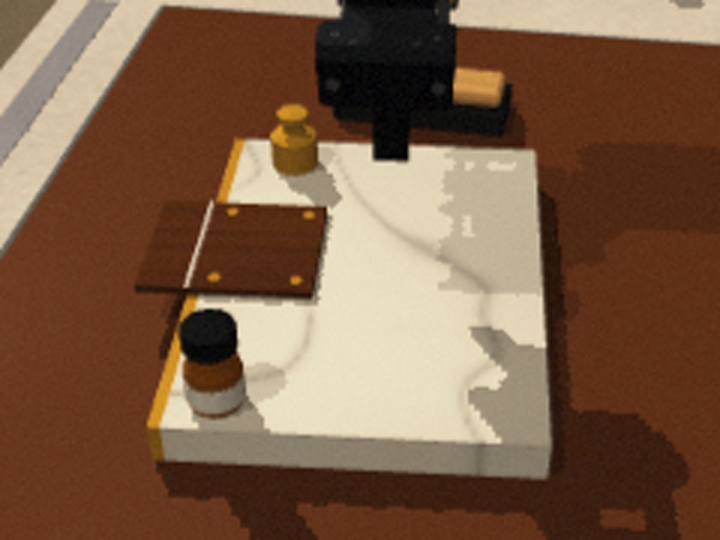

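The picture shows the line (190–212, 200–285) directly over the brass edge, the board flat and the jar and weight upright in place. The arm touches nothing, so I hand in.

```bash
python3 -c "
from bench import *
print(close_job())"
```

```text
the job is handed in; nothing more can be done
None
```

I pushed the dark board with both half-closed fingertips against its rear edge, turned to the slab's yaw, until its white line lay over the brass edge. Then I backed the arm off and handed in at about 7 s.

**Last checks, with the arm clear:**

| Check | Result | Limit |
|---|---|---|
| White line from the edge | +0.5 mm (side camera), −0.4 mm (scene camera) | ±5 mm |
| Board angle to the slab | below about 0.01 rad | 0.06 rad |
| Board centre across the slab | about −14 mm | ±90 mm |
| Board top height | about 36 mm, so lying flat | |
| Jar, weight and brush (scene camera) | unchanged within 1 mm | 10 mm |

**Disagreements:**
- **Scene camera slab fit:** once the board overhung the edge, its automatic slab fit went wrong. I used that camera's earlier fit of the slab, which does not move.
- **Side camera weight and brush:** its medians moved between views. For the brush that is because the arm partly hid it; for the weight one check read 14 mm off in x, then it came back. The scene camera showed neither had moved.

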